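# Select the third posture on the treatment table's control

### The job

Set the treatment table's selector lever to its third position: with your fingertips only, push the lever out of whatever slot it stands in to the neutral channel, across to the right-hand lane, then forward (away from the robot) until it is fully home in the third slot, the one marked with three dots. Push it gently without forcing it, never take hold of it, leave it standing there untouched, and do not disturb the bottle, jar, dish or tape around it.

Things in the scene. Friction and masses are not known exactly. Their poses are not given: they have to be found in the camera images.
- selector: The treatment table's control, fixed to the worktop: pale housing 200 (x) x 240 (y) x 104 mm high on a 225 x 265 x 8 mm steel foot. Origin: centre of its underside, on the worktop; own +x = forward (away from the robot), +y = left, z up; it stands turned up to 0.35 rad. A fixed black valve knob on its top at own (-60, -89) mm is 135 mm high; the gate plate is 116 mm high.
- gate (a point): Middle of the 116 mm square stainless gate plate, at its top face, axes as the selector's. Its H-shaped opening: two fore-and-aft lanes, centred 19 mm left and right of the middle, joined by a neutral channel straight across the middle; lanes 18 mm and channel 22 mm wide, the tongues between rounded 5 mm at their corners. Slots, marked by one to four dots: 1 forward left, 2 rear left, 3 forward right, 4 rear right.
- pivot (a point): The point about which the lever swings, inside the housing, 10 mm above the selector's origin; axes as the selector's. With joint values f (fore_aft) and a (across), the centre of the ball is at 212 mm * (sin f cos a, -sin a, cos f cos a) from here.
- lever: The lever: black ball knob 40 mm across on a bare steel stick 12 mm thick, standing up through the gate. Origin: centre of the ball, 212 mm from the pivot, own z up along the stick; upright, it is 222 mm above the worktop. About 4 to 5 N at the ball moves it; it has no springs and stays where it is left. At first it is in the left lane: in slot 1 or 2, part-way, or in neutral.
- fore_aft (a joint): Fore-and-aft swing of the lever in rad, about the selector's y axis: 0 in the neutral channel (play +-0.049 there), grows forward; +0.212 is fully home in slots 1 and 3, -0.212 in slots 2 and 4 (buffered stops). 0.1 rad is 21 mm at the ball.
- across (a joint): Sideways swing of the lever in rad, about the selector's x axis: grows to the right; the stick is in the left-hand lane at -0.155 to -0.212 and in the right-hand lane at +0.155 to +0.212, its stops at +-0.212.
- bottle: Bystander: amber glass bottle, 58 mm across, 125 mm high, standing on the worktop beside the selector. Origin: centre of its underside.
- jar: Bystander: white jar with blue cap, 62 mm across, 75 mm high, on the worktop. Origin: centre of its underside.
- dish: Bystander: small round steel dish, 84 mm across, 42 mm high, on the worktop. Origin: centre of its underside.
- tape: Bystander: blue tape roll, 48 mm across, 25 mm high, lying flat on the left part of the selector's top (its top 129 mm above the worktop). Origin: centre of its underside.

How it is judged:
By the outcome, as a careful person would: the job done as asked, in the order asked, and still so for the second after the job is handed in, with the robot touching nothing.
It also fails if it takes over 67 s, if anything falls off the work surface, if the arm or the gripper's body presses on something with over 40 N, if the wrist force passes 120 N, or if a joint passes its speed limit or range.

### The arm

A 6-joint arm with a two-finger parallel gripper is mounted at the origin on the work surface. World frame = base frame: x ahead of the robot, y to its left, z up, the work surface at z = 0. Lengths are in mm, angles in degrees, forces in N, time in s.
With the tool pointing down it reaches from about 275 to 975 mm from the base axis. Payload 8.4 kg.
Tool frame: the origin (TCP) lies at the very end of the fingers, on their centre line; the grasp point (between the pads) lies 19 mm behind it; z points along the fingers, y is the direction in which the jaws open and shut (so a half turn about z gives the same grasp; the last joint's range is limited). The gripper opens to 92 mm and grips with 3 to 60 N. Pads are 20 mm wide; open, the fingers measure 128 mm over their backs; the gripper's body (75 mm by 189 mm) begins 69 mm behind the grasp point.
Start: joints at [-70.611, 20.225, 93.587, -0, 66.188, -0.138], TCP at [208.899, -589.058, 214.583] pointing down, gripper open.
Joint ranges: [-150.9, 150.9], [-52.94, 120.26], [3.33, 152.33], [-74.26, 254.26], [0, 154.13], [-172.89, 172.89]. Speed limits (degrees/s): [127.2, 127.2, 159.86, 180, 180, 180].

### API

Orientations are given as [roll, pitch, yaw] about the fixed x, y, z axes, in that order (R = Rz(yaw) Ry(pitch) Rx(roll)).
In Python, from plant import observe, read_camera, job_done gives the robot as it stands.
- The arm moves only by the tool carry_out, never from a script. Its argument "plan" is a list of rows, each a list of 7 numbers: the finger opening in m, from 0 to 0.0919, then the shift along the tool's x, y, z in m, then the turn, a rotation vector about the tool's x, y, z in rad. In form: [[claw, tx, ty, tz, wx, wy, wz], ...]. A call has 1 to 5 rows; each row shifts and turns the commanded pose from where the row before left it, along the tool's axes as they then stand; what a row does not reach is not made up. A row lasts 1/10 s, in which the tool goes at most 50 mm and 8.59 degrees, less where a joint would pass 70% of its speed; a pose out of reach is approached as far as the arm can. A call with a gripper value outside its range is refused whole. The fingers move at their own pace and stop on an object; "newtons" is the grip in N (left out, the last holds). Time passes only in rows, so rows that do not move let the fingers close. It gives the time, the measured TCP pose, the force and the opening at its end, in the units of the state.
- observe(): the state, without advancing time (a new reading comes with each control period).
- read_camera(name): name is "scene" or "top" or "wrist"; returns a dict with "image" (400x640x3 uint8, blue, green, red), "depth" (400x640 float32, mm along the optical axis (not along the pixel's ray), 0 where there is no reading), "mtx" (3x3 intrinsics, pixels), "R" (3x3) and "t" (3): a world point X has camera coordinates R X + t; the wrist camera has in their place "tool_from_camera" (4x4, takes a point from camera to tool coordinates, whose origin is the TCP and whose axes are the flange's). Camera axes: x right, y down, z forward; pixel columns grow to the right and rows downward; lengths in mm; the calibration is good to about 2 mm. A picture is of the moment at which its call begins: read the wrist's pose just before it.
- job_done(): hands the job in, once; it reports no verdict.
The state is a dict: "time_s": time; "joint_positions": joint angles; "qvel": joint speeds; "joint_efforts": joint torques, N m; "position": TCP position; "orientation": TCP orientation; "contact_force": force on the tool from outside, world axes, zero at the start; "moment": the same for the moment, N m; "finger_gap": finger opening in mm.
Only numpy, scipy, OpenCV 4.12 (cv2) and the standard library are available. Lean on these libraries where they do the work, as an engineer would, in place of code of your own. Each camera call takes 0.05 s, during which the arm holds its last target.

## Working session

There is one attempt and no reset: what is moved stays moved. The work goes in short steps, Python scripts to look and compute and a tool call to move; the robot and the scene stay as the last step left them, time stands still between calls to the robot, and variables do not carry over. Pictures are saved under pics/ and viewed, and the job is handed in when it is done.

Besides the shell and the picture viewer there is one more tool, called in YAML: its name, and indented under it one key for each argument. carry_out: Moves the arm, as the interface text tells. Its arguments: {"type":"object","properties":{"plan":{"type":"array","items":{"type":"array","items":{"type":"number"}}},"newtons":{"type":"number"}},"required":["plan"]}

```bash
ls; mkdir -p pics
python3 - <<'E'
from plant import observe, read_camera
import cv2,numpy as np
print(observe())
for n in("scene","top","wrist"):
    c=read_camera(n); cv2.imwrite(f"pics/{n}0.png",c["image"]); np.savez(f"pics/{n}0.npz",**c)
    print(n,c["mtx"].tolist(),[ (k,np.round(c[k],3).tolist()) for k in c if k in("R","t","tool_from_camera")])
E
```

```text
pics
{'time_s': 0.0, 'joint_positions': array([-7.06101356e+01,  2.02630728e+01,  9.36293229e+01,  5.50845370e-04,
        6.61852446e+01, -1.38322025e-01]), 'qvel': array([ 0.01450968,  0.04509013, -0.00514679, -0.06896715, -0.00038215,
        0.01994357]), 'joint_efforts': array([-1.69926901e-03, -5.93841577e+01, -3.34222269e+01,  6.92203059e-02,
        2.31337384e-02, -1.26435389e-04]), 'position': array([ 208.75241365, -588.59180776,  213.85544226]), 'orientation': array([-1.79922361e+02, -6.91077714e-04,  1.95279632e+01]), 'contact_force': array([-0.89728447, -0.00113891, -0.26986103]), 'moment': array([-0.02745532, -0.02629336, -0.04376678]), 'finger_gap': 91.9668517337561}
scene [[487.6665276072014, 0.0, 313.9263247446462], [0.0, 487.6665276072014, 212.04647075553856], [0.0, 0.0, 1.0]] [('R', [[0.194, 0.981, -0.001], [0.725, -0.144, -0.673], [-0.661, 0.13, -0.739]]), ('t', [-137.892, -280.295, 1697.5])]
top [[423.9055119014542, 0.0, 322.4240727131919], [0.0, 423.9055119014542, 201.98056538779161], [0.0, 0.0, 1.0]] [('R', [[0.024, -1.0, -0.003], [-0.982, -0.023, -0.187], [0.187, 0.008, -0.982]]), ('t', [24.676, 572.449, 1113.227])]
wrist [[284.1595759410448, 0.0, 316.8219582053755], [0.0, 284.1595759410448, 198.67501934512848], [0.0, 0.0, 1.0]] [('tool_from_camera', [[-0.001, -0.963, -0.268, 74.494], [1.0, -0.001, 0.0, 0.161], [-0.0, -0.268, 0.963, -169.647], [0.0, 0.0, 0.0, 1.0]])]
```

View pics/scene0.png

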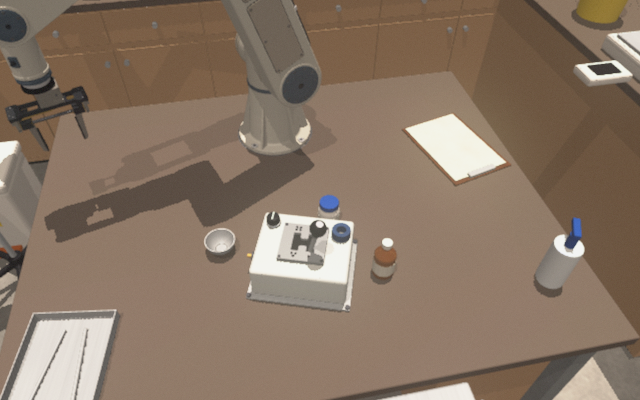

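View pics/top0.png

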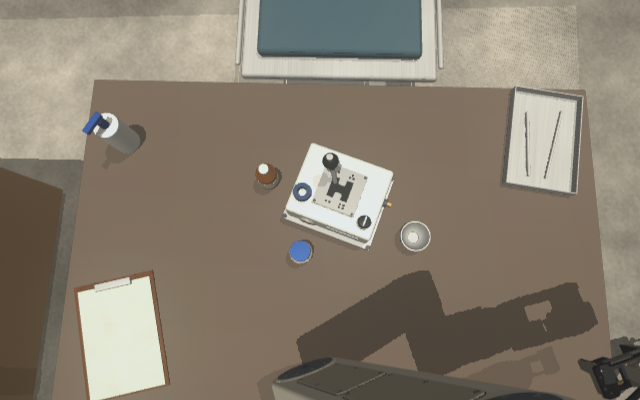

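View pics/wrist0.png

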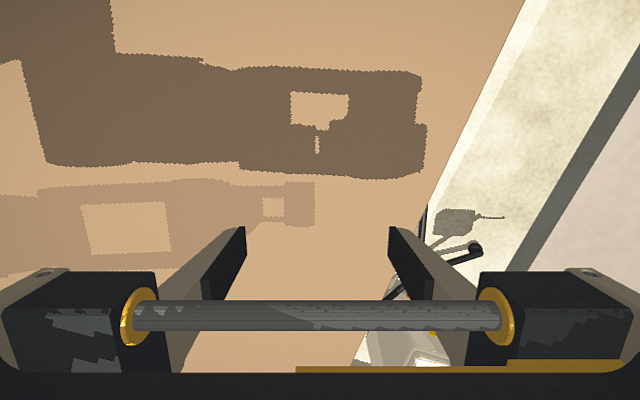

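The lever ball is at about (331,161) in the top view, leaning forward-left from the gate at about (338,190). The tape is at (302,191), the knob at (364,221), the bottle at (266,175), the jar at (300,250) and the dish at (415,236). Next I'll measure these.

```bash
cat > h.py <<'E'
import numpy as np,cv2
def cloud(c):
    d=np.asarray(c["depth"],float); K=c["mtx"]; v,u=np.mgrid[:d.shape[0],:d.shape[1]]
    P=np.stack([(u-K[0,2])/K[0,0]*d,(v-K[1,2])/K[1,1]*d,d],-1)
    X=(P-c["t"])@c["R"]; X[d<=0]=np.nan
    return X
def proj(c,X):
    p=np.asarray(X)@c["R"].T+c["t"]; p=p@c["mtx"].T; return p[...,:2]/p[...,2:]
E
python3 - <<'E'
from h import *
import cv2
for n,(x0,y0,x1,y1) in dict(top=(270,130,410,265),scene=(235,190,365,310)).items():
    c=dict(np.load(f"pics/{n}0.npz")); X=cloud(c)
    cv2.imwrite(f"pics/{n}0z.png",cv2.resize(c["image"][y0:y1,x0:x1],None,fx=4.4,fy=4.4,interpolation=cv2.INTER_CUBIC))
    S=X[y0:y1,x0:x1].reshape(-1,3); z=S[:,2]
    m=(z>98)&(z<110); 
    print(n,m.sum(),"medz",np.median(z[m]))
    r=cv2.minAreaRect(S[m][:,:2].astype(np.float32)); print(r)
    b=S[(z>185)]; print("ball pts",len(b),b.mean(0) if len(b) else 0,b.max(0),b.min(0))
    # sphere fit
    from scipy.optimize import least_squares
    b=S[z>212]
    f=least_squares(lambda p:np.linalg.norm(b-p,axis=1)-20,b.mean(0)-[0,0,15],loss="soft_l1");print("sphere",f.x,np.abs(f.fun).mean())
E
```

```text
top 4273 medz 103.36463352694761
((609.87158203125, 29.102630615234375), (313.58135986328125, 199.35507202148438), 70.48518371582031)
ball pts 223 [640.69512839  21.16803177 226.7040709 ] [662.95403608  40.73148049 239.07803702] [624.51062006   2.06747723 186.60611044]
sphere [644.95807784  21.02402396 215.00481776] 1.0175935714807893
scene 3752 medz 103.66165085906707
((598.0087890625, -5.931060791015625), (238.5946807861328, 201.87246704101562), 70.64256286621094)
ball pts 242 [651.43318256  19.13341389 224.57293967] [665.82567681  39.56479484 239.61993277] [629.08264072   1.65661197 185.72489589]
sphere [642.71274143  21.73763477 215.50869334] 1.170360136783662
```

```bash
cat >> h.py <<'E'
def sel(c,guess=(598,-6)):
    X=cloud(c).reshape(-1,3); z=X[:,2]
    m=(z>99)&(z<108)&(np.hypot(X[:,0]-guess[0],X[:,1]-guess[1])<158)
    M=X[m][:,:2].astype(np.float32)
    return cv2.minAreaRect(M)
E
python3 - <<'E'
from h import *
for n in("top","scene"):
    c=dict(np.load(f"pics/{n}0.npz")); print(n,sel(c)); print(cv2.boxPoints(sel(c)).tolist())
    im=cv2.imread(f"pics/{n}0.png")
    for s in(-1,1):
      a=np.radians(s*19.4)
      R=np.array([[np.cos(a),-np.sin(a)],[np.sin(a),np.cos(a)]])
      # knob expected
      for nm,q,h in(("knob",(-60,-89),135),("gate",(0,0),116)):
        p=R@q+[598,-6]; print(s,nm,p,proj(c,[*p,h]))
E
```

```text
top ((597.2955932617188, -5.8826141357421875), (238.52586364746094, 198.8267059326172), 70.58787536621094)
[[463.8953552246094, -85.32463836669922], [651.4192504882812, -151.40682983398438], [730.69580078125, 73.55941009521484], [543.1719360351562, 139.6416015625]]
-1 knob [511.84429979 -70.01714864] [364.46260064 220.16741909]
-1 gate [598.  -6.] [339.53626499 188.09702348]
1 knob [ 570.96898126 -109.87648447] [380.15501364 197.69697723]
1 gate [598.  -6.] [339.53626499 188.09702348]
scene ((598.0087890625, -5.931060791015625), (238.5946807861328, 201.87246704101562), 70.64256286621094)
[[463.2362365722656, -85.02806091308594], [653.6966552734375, -151.94078063964844], [732.7813720703125, 73.16593933105469], [542.3209228515625, 140.0786590576172]]
-1 knob [511.84429979 -70.01714864] [272.0317388  215.93559991]
-1 gate [598.  -6.] [302.74019044 242.5385394 ]
1 knob [ 570.96898126 -109.87648447] [259.3212216  235.73090317]
1 gate [598.  -6.] [302.74019044 242.5385394 ]
```

View pics/top0z.png

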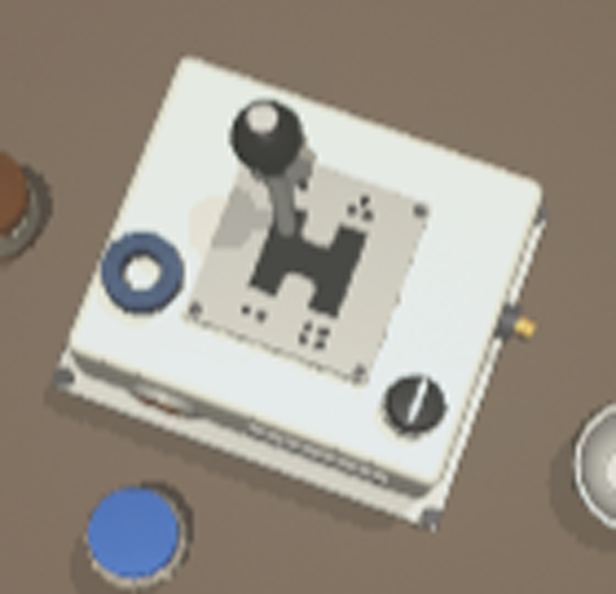

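View pics/scene0z.png

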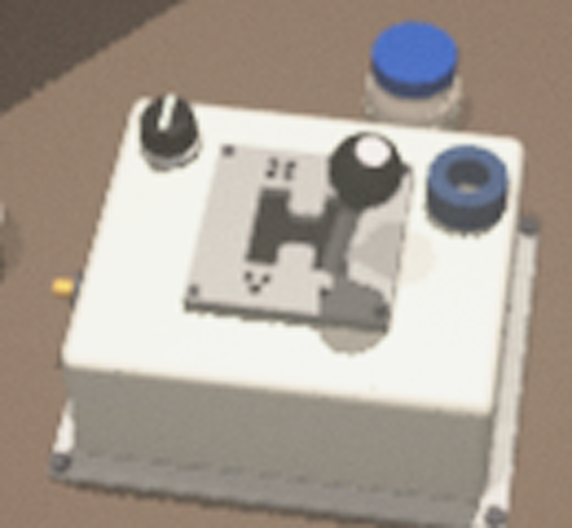

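The scene and top cameras agree: housing centre at (597.7, -5.9) and yaw -19.4°. The ball is at (643.8, 21.4, 215.3), so f ≈ +0.166 and a ≈ -0.195, which is part-way in slot 1. I'll close the fingers, align the tool with the selector (tool x forward, tool y right), and approach high.

carry_out:
  plan:
    - [0, 0, 0, -0.016, 0, 0, 0.136]
    - [0, 0, 0, -0.016, 0, 0, 0.136]
    - [0, 0, 0, -0.016, 0, 0, 0.136]
    - [0, 0, 0, -0.016, 0, 0, 0.136]
    - [0, 0, 0, -0.016, 0, 0, 0.136]
  newtons: 20

```text
time_s: 0.65
position: [208.8, -588.8, 294.9]
orientation: [-180.0, 0.0, -19.8]
contact_force: [0.8, -0.1, 0.1]
finger_gap: 53.5
```

carry_out:
  plan:
    - [0, 0.013, -0.036, 0, 0, 0, 0]
    - [0, 0.013, -0.036, 0, 0, 0, 0]
    - [0, 0.013, -0.036, 0, 0, 0, 0]
    - [0, 0.013, -0.036, 0, 0, 0, 0]
    - [0, 0.013, -0.036, 0, 0, 0, 0]

```text
time_s: 1.15
position: [330.7, -439.6, 294.4]
orientation: [-180.0, 0.0, -19.5]
contact_force: [0.7, -0.8, -0.6]
finger_gap: 14.3
```

carry_out:
  plan:
    - [0, 0.013, -0.036, 0, 0, 0, 0]
    - [0, 0.013, -0.036, 0, 0, 0, 0]
    - [0, 0.013, -0.036, 0, 0, 0, 0]
    - [0, 0.013, -0.036, 0, 0, 0, 0]
    - [0, 0.013, -0.036, 0, 0, 0, 0]

```text
time_s: 1.65
position: [452.0, -291.4, 294.5]
orientation: [-180.0, 0.0, -19.4]
contact_force: [-0.8, -0.3, -0.1]
finger_gap: 0.5
```

carry_out:
  plan:
    - [0, 0.013, -0.036, 0, 0, 0, 0]
    - [0, 0.013, -0.036, 0, 0, 0, 0]
    - [0, 0.013, -0.036, 0, 0, 0, 0]
    - [0, 0.013, -0.036, 0, 0, 0, 0]
    - [0, 0.013, -0.036, 0, 0, 0, 0]

```text
time_s: 2.15
position: [573.1, -143.3, 294.4]
orientation: [180.0, 0.0, -19.4]
contact_force: [-0.4, -0.0, 0.5]
finger_gap: 0.5
```

carry_out:
  plan:
    - [0, 0.0125, -0.036, 0, 0, 0, 0]
    - [0, 0.0125, -0.036, 0, 0, 0, 0]
    - [0, 0.0125, -0.036, 0, 0, 0, 0]
    - [0, 0.0125, -0.036, 0, 0, 0, 0]
    - [0, 0.0125, -0.035, 0, 0, 0, 0]

```text
time_s: 2.65
position: [691.6, 4.8, 294.2]
orientation: [180.0, 0.0, -19.4]
contact_force: [-0.1, -0.1, 0.1]
finger_gap: 0.8
```

```bash
cat >> h.py <<'E'
C=np.array([597.7,-5.9]); A=np.radians(-19.4); Rw=np.array([[np.cos(A),-np.sin(A)],[np.sin(A),np.cos(A)]])
def own(p): return Rw.T@(np.asarray(p)[:2]-C)
from scipy.optimize import least_squares
def lever(c,guess=None):
    "ball centre -> own xy, f,a; fit of joint values with sphere model to dark ball points"
    X=cloud(c); im=c["image"].astype(int)
    S=X.reshape(-1,3); o=(S[:,:2]-C)@Rw
    m=(S[:,2]>195)&(S[:,2]<245)&(np.abs(o)<75).all(1)&(np.linalg.norm(o-(np.asarray(guess) if guess is not None else 0),axis=1)<(27 if guess is not None else 200))
    P=np.c_[o[m],S[m][:,2]-10]
    def cen(q): f,a=q; return 212*np.array([np.sin(f)*np.cos(a),-np.sin(a),np.cos(f)*np.cos(a)])
    g=least_squares(lambda q:np.linalg.norm(P-cen(q),axis=1)-20,[0,0],loss="soft_l1")
    return m.sum(),g.x,cen(g.x),np.abs(g.fun).mean()
def look(tag,guess=None):
    from plant import observe,read_camera
    s=observe(); print("t",s["time_s"],"pos",s["position"].round(1),"own",own(s["position"]).round(1),"F own",(Rw.T@s["contact_force"][:2]).round(1),s["contact_force"][2].round(1))
    ims=[]
    for n,(cx,cy) in dict(top=(338,190),scene=(303,242)).items():
        c=read_camera(n); np.savez(f"pics/{n}_{tag}.npz",**c)
        if guess is not None: 
            k,q,ce,e=lever(c,guess); print(n,k,"f,a",q.round(3),"ball own",ce.round(1),"res",e.round(2))
        ims.append(cv2.resize(c["image"][cy-65:cy+65,cx-65:cx+65],None,fx=3,fy=3,interpolation=cv2.INTER_CUBIC))
    cv2.imwrite(f"pics/{tag}.png",np.hstack(ims))
E
python3 -c "
from h import *
for n in('top','scene'): print(lever(dict(np.load(f'pics/{n}0.npz')),(34,41)))
look('a1',(34,41))"
```

```text
(np.int64(218), array([ 0.17194882, -0.19499202]), array([ 35.58636701,  41.07684491, 204.91535642]), np.float64(1.0080319596802003))
(np.int64(237), array([ 0.16086869, -0.1945346 ]), array([ 33.31674685,  40.98170542, 205.31559658]), np.float64(1.1147353121962422))
t 2.65 pos [691.6   4.8 294.2] own [85.1 41.3] F own [-0.1 -0.1] 0.1
top 0 f,a [0. 0.] ball own [  0.  -0. 212.] res nan
scene 163 f,a [ 0.161 -0.195] ball own [ 33.3  41.  205.3] res 1.09h.py:25: RuntimeWarning: Mean of empty slice.
  return m.sum(),g.x,cen(g.x),np.abs(g.fun).mean()
  ret = ret.dtype.type(ret / rcount)
```

View pics/a1.png

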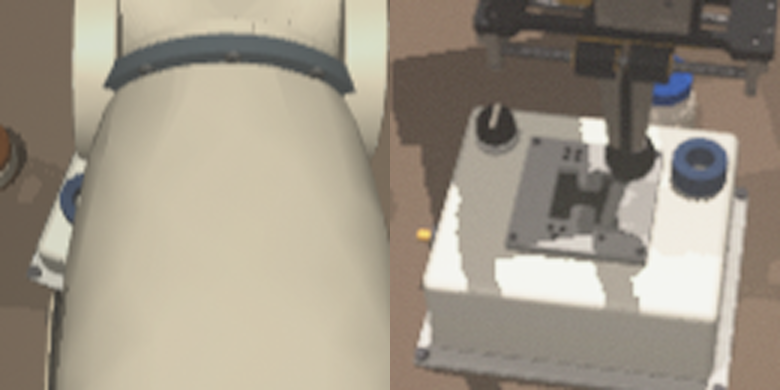

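The arm hides the top view. In the scene view the closed fingers hang ahead of the ball (seen just above it, about (630,110) against ball (630,160)). Descending to z ≈ 200.

carry_out:
  plan:
    - [0, 0, 0, 0.025, 0, 0, 0]
    - [0, 0, 0, 0.025, 0, 0, 0]
    - [0, 0, 0, 0.025, 0, 0, 0]
    - [0, 0, 0, 0.019, 0, 0, 0]
    - [0, 0, 0, 0, 0, 0, 0]

```text
time_s: 3.25
position: [688.5, 2.6, 197.4]
orientation: [179.9, 0.3, -19.5]
contact_force: [-0.7, -0.2, -0.1]
finger_gap: 0.3
```

```bash
python3 -c "
from h import *
look('a2',(33.5,41))"
```

```text
t 3.25 pos [688.5   2.6 197.4] own [82.8 38.2] F own [-0.6 -0.4] -0.1
top 0 f,a [0. 0.] ball own [  0.  -0. 212.] res nan
scene 8 f,a [ 0.166 -0.196] ball own [ 34.4  41.2 205.1] res 1.46h.py:25: RuntimeWarning: Mean of empty slice.
  return m.sum(),g.x,cen(g.x),np.abs(g.fun).mean()
  ret = ret.dtype.type(ret / rcount)
```

View pics/a2.png

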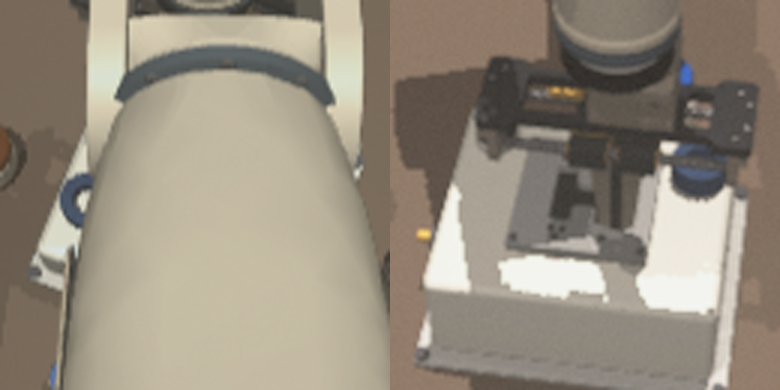

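carry_out:
  plan:
    - [0, 0, 0, 0, 0, 0, 0]
    - [0, 0, 0, 0, 0, 0, 0]

```text
time_s: 3.55
position: [691.6, 3.2, 202.1]
orientation: [-180.0, -0.1, -19.4]
contact_force: [0.2, 0.8, 0.4]
finger_gap: 0.3
```

```bash
cat >> h.py <<'E'
def wrist(tag):
    from plant import observe,read_camera
    s=observe(); c=read_camera("wrist"); cv2.imwrite(f"pics/{tag}.png",c["image"])
    T=c["tool_from_camera"]; d=c["depth"].astype(float); K=c["mtx"]; v,u=np.mgrid[:400,:640]
    P=np.stack([(u-K[0,2])/K[0,0]*d,(v-K[1,2])/K[1,1]*d,d],-1)@T[:3,:3].T+T[:3,3]; P[d<=0]=np.nan
    print("t",s["time_s"],"own",own(s["position"]).round(1),"z",s["position"][2].round(1),"F own",(Rw.T@s["contact_force"][:2]).round(1))
    return P,c,s
E
python3 -c "
from h import *
P,c,s=wrist('w1')"
```

```text
t 3.55 own [85.6 39.7] z 202.1 F own [-0.1  0.8]
```

View pics/w1.png

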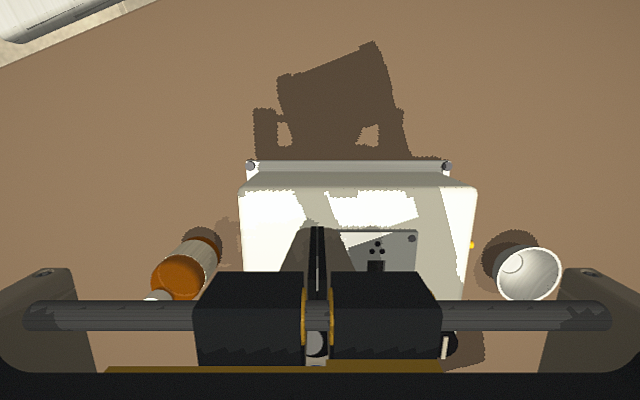

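```bash
python3 -c "
from h import *
P,c,s=wrist('w2')
for v in (226,230,236,245,258,268):
    print(v,[(u,*P[v,u].round(0).astype(int).tolist()) for u in range(280,350,5) if np.isfinite(P[v,u]).all() and P[v,u,2]<60 and abs(P[v,u,1])<60])
"
```

```text
t 3.6 own [85.5 39.8] z 201.9 F own [ 0.5 -0.7]
226 [(310, 10, -4, 0), (315, 10, 0, 0), (320, 10, 3, 0)]
230 [(300, 9, -10, -5), (305, 9, -7, -4), (310, 10, -3, -7), (315, 10, 0, -7), (320, 10, 3, -7), (325, 9, 6, -5), (330, 8, 9, -4), (335, 9, 12, -5)]
236 [(295, 9, -12, -16), (300, 9, -9, -15), (305, 9, -6, -16), (310, 10, -3, -17), (315, 10, 0, -17), (320, 10, 3, -16), (325, 9, 6, -14), (330, 9, 8, -15), (335, 10, 11, -16)]
245 [(290, 9, -14, -28), (295, 9, -11, -27), (300, 10, -8, -29), (305, 9, -6, -28), (310, 10, -3, -28), (315, 9, 0, -27), (320, 9, 2, -28), (325, 9, 5, -28), (330, 10, 8, -29), (335, 10, 11, -29), (340, 9, 13, -28)]
258 [(290, 10, -12, -44), (295, 10, -10, -44), (300, 10, -7, -44), (305, 10, -5, -44), (310, 9, -3, -42), (315, 9, 0, -43), (320, 10, 2, -44), (325, 9, 5, -43), (330, 10, 7, -44), (335, 10, 10, -45), (340, 10, 12, -44), (345, 9, 15, -43)]
268 [(280, 10, -16, -54), (285, 10, -14, -54), (290, 10, -11, -54), (295, 10, -9, -54), (300, 10, -7, -54), (305, 10, -5, -55), (310, 9, -2, -53), (315, 9, 0, -52), (320, 9, 2, -53), (325, 10, 4, -54), (330, 9, 7, -53), (335, 10, 9, -54), (340, 10, 11, -53), (345, 10, 14, -54)]
```

Tip half-width along x is 10 mm, so contact should come at own x ≈ 64. Next I approach, then push rearward gently.

carry_out:
  plan:
    - [0, -0.005, 0, 0.001, 0, 0, 0]
    - [0, -0.005, 0, 0.001, 0, 0, 0]
    - [0, -0.004, 0, 0, 0, 0, 0]
    - [0, -0.003, 0, 0, 0, 0, 0]
    - [0, -0.003, 0, 0, 0, 0, 0]

```text
time_s: 4.15
position: [671.8, 10.1, 198.7]
orientation: [-180.0, -0.0, -19.4]
contact_force: [1.0, -0.6, -0.6]
finger_gap: 0.5
```

carry_out:
  plan:
    - [0, -0.003, 0, 0, 0, 0, 0]
    - [0, -0.003, 0, 0, 0, 0, 0]
    - [0, -0.003, 0, 0, 0, 0, 0]
    - [0, -0.003, 0, 0, 0, 0, 0]
    - [0, -0.003, 0, 0, 0, 0, 0]

```text
time_s: 4.65
position: [659.8, 14.8, 200.0]
orientation: [-179.9, -0.3, -19.4]
contact_force: [5.8, -1.0, 5.0]
finger_gap: 0.4
```

```bash
python3 -c "
from h import *
look('b1',(20,41))"
```

```text
t 4.65 pos [659.8  14.8 200. ] own [51.8 40.1] F own [5.8 0.9] 5.0
top 0 f,a [0. 0.] ball own [  0.  -0. 212.] res nan
scene 24 f,a [ 0.123 -0.192] ball own [ 25.6  40.4 206.5] res 0.66h.py:25: RuntimeWarning: Mean of empty slice.
  return m.sum(),g.x,cen(g.x),np.abs(g.fun).mean()
  ret = ret.dtype.type(ret / rcount)
```

View pics/b1.png

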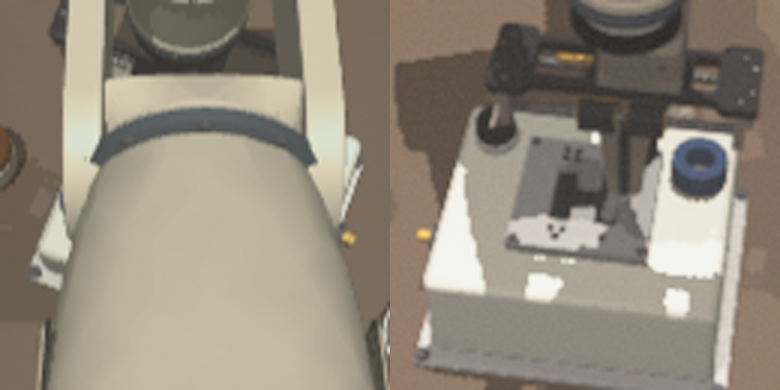

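The lever is moving: push force is 5.8 N and TCP is at own x=51.8, so the ball is at about 22. Continuing to own x ≈ 31.

carry_out:
  plan:
    - [0, -0.003, 0, 0, 0, 0, 0]
    - [0, -0.003, 0, 0, 0, 0, 0]
    - [0, -0.003, 0, 0, 0, 0, 0]
    - [0, -0.003, 0, 0, 0, 0, 0]
    - [0, -0.003, 0, 0, 0, 0, 0]

```text
time_s: 5.25
position: [645.2, 19.8, 199.6]
orientation: [-179.9, -0.2, -19.4]
contact_force: [4.7, -1.2, 3.3]
finger_gap: 0.4
```

carry_out:
  plan:
    - [0, -0.003, 0, 0, 0, 0, 0]
    - [0, -0.002, 0, 0, 0, 0, 0]
    - [0, -0.001, 0, 0, 0, 0, 0]
    - [0, 0, 0, 0, 0, 0, 0]

```text
time_s: 5.65
position: [638.4, 21.9, 198.8]
orientation: [-180.0, -0.0, -19.4]
contact_force: [4.1, -1.4, 3.0]
finger_gap: 0.1
```

```bash
python3 -W ignore -c "
from h import *
look('b2',(1,41))"
```

```text
t 5.65 pos [638.4  21.9 198.8] own [29.2 39.8] F own [4.3 0.1] 3.0
top 0 f,a [0. 0.] ball own [  0.  -0. 212.] res nan
scene 25 f,a [ 0.026 -0.19 ] ball own [  5.5  40.  208.1] res 1.05
```

View pics/b2.png

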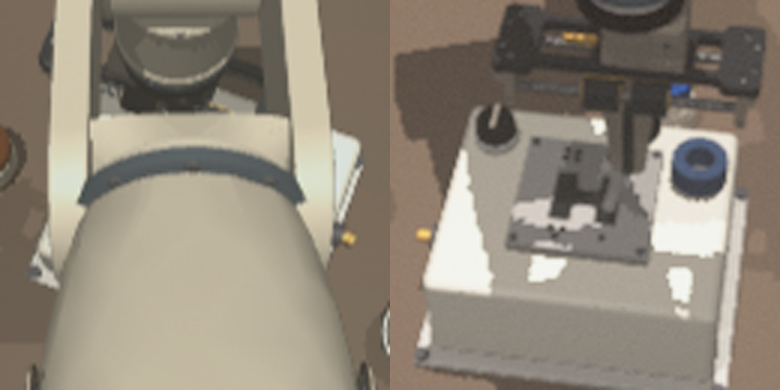

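carry_out:
  plan:
    - [0, 0.008, 0, 0, 0, 0, 0]
    - [0, 0.012, 0, 0, 0, 0, 0]
    - [0, 0.005, -0.02, 0, 0, 0, 0]
    - [0, 0, -0.02, 0, 0, 0, 0]
    - [0, 0, -0.015, 0, 0, 0, 0]

```text
time_s: 6.25
position: [680.4, 67.6, 197.9]
orientation: [-180.0, 0.1, -19.4]
contact_force: [0.1, 0.6, 0.8]
finger_gap: 0.7
```

```bash
python3 -W ignore -c "
from h import *
look('b3',(1,41))"
```

```text
t 6.25 pos [680.4  67.6 197.9] own [53.5 96.8] F own [-0.1  0.6] 0.8
top 0 f,a [0. 0.] ball own [  0.  -0. 212.] res nan
scene 142 f,a [ 0.015 -0.194] ball own [  3.2  40.8 208. ] res 1.17
```

View pics/b3.png

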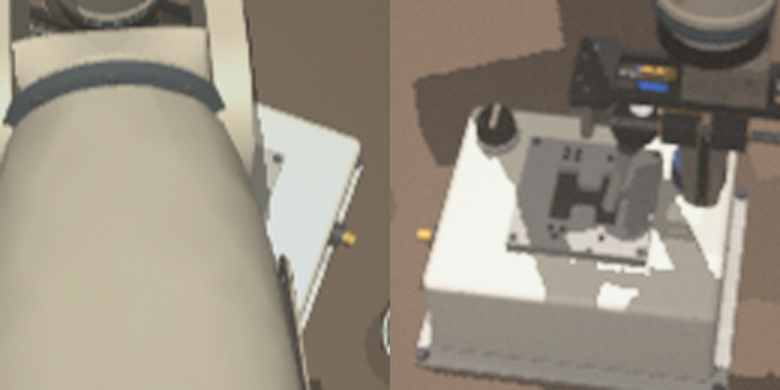

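The lever is in neutral (f ≈ 0.015, a ≈ -0.194). Next I go round to its left side.

carry_out:
  plan:
    - [0, -0.012, 0, 0, 0, 0, 0]
    - [0, -0.014, 0, 0, 0, 0, 0]
    - [0, -0.014, 0, 0, 0, 0, 0]
    - [0, -0.011, 0.004, 0, 0, 0, 0]
    - [0, 0, 0.004, 0, 0, 0, 0]

```text
time_s: 6.85
position: [627.4, 75.0, 199.0]
orientation: [180.0, 0.0, -19.4]
contact_force: [0.8, -0.5, 0.0]
finger_gap: 0.6
```

carry_out:
  plan:
    - [0, 0, 0.003, -0.002, 0, 0, 0]
    - [0, 0, 0.003, 0, 0, 0, 0]
    - [0, 0, 0.003, 0, 0, 0, 0]
    - [0, 0, 0.003, 0, 0, 0, 0]
    - [0, 0, 0.003, 0, 0, 0, 0]

```text
time_s: 7.35
position: [625.0, 61.0, 200.9]
orientation: [-179.9, -0.0, -19.5]
contact_force: [0.9, 4.1, 4.4]
finger_gap: 0.7
```

```bash
python3 -W ignore -c "
from h import *
look('c1',(1,40))"
```

```text
t 7.35 pos [625.   61.  200.9] own [ 3.5 72.1] F own [-0.5  4.2] 4.4
top 16 f,a [ 0.022 -0.198] ball own [  4.7  41.6 207.8] res 0.61
scene 250 f,a [ 0.019 -0.197] ball own [  3.9  41.4 207.9] res 2.08
```

View pics/c1.png

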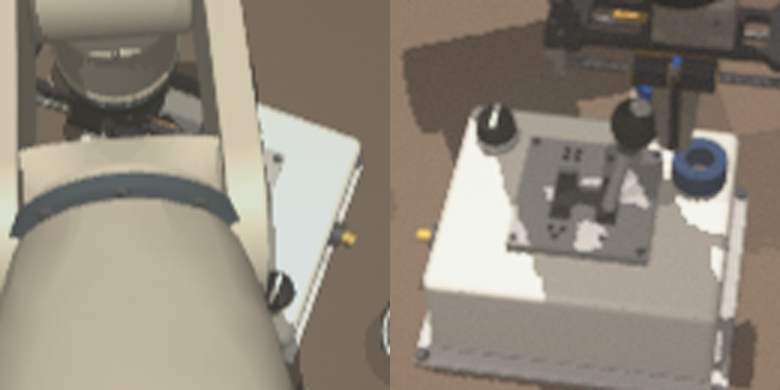

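Contact on the left side, 4.2 N. Pushing right in steps while watching the force.

carry_out:
  plan:
    - [0, 0, 0.003, 0, 0, 0, 0]
    - [0, 0, 0.004, 0, 0, 0, 0]
    - [0, 0, 0.004, 0, 0, 0, 0]
    - [0, 0, 0.004, 0, 0, 0, 0]
    - [0, 0, 0.004, 0, 0, 0, 0]

```text
time_s: 7.95
position: [619.0, 43.6, 201.5]
orientation: [-179.9, -0.1, -19.4]
contact_force: [1.0, 5.4, 4.7]
finger_gap: 0.2
```

carry_out:
  plan:
    - [0, 0, 0.004, 0, 0, 0, 0]
    - [0, 0, 0.004, 0, 0, 0, 0]
    - [0, 0, 0.004, 0, 0, 0, 0]
    - [0, 0, 0.004, 0, 0, 0, 0]
    - [0, 0, 0.004, 0, 0, 0, 0]

```text
time_s: 8.45
position: [611.9, 24.3, 201.2]
orientation: [-179.9, -0.1, -19.4]
contact_force: [2.2, 4.0, 4.5]
finger_gap: 0.7
```

```bash
python3 -W ignore -c "
from h import *
look('c2',(1,1))"
```

```text
t 8.45 pos [611.9  24.3 201.2] own [ 3.4 33.3] F own [0.8 4.5] 4.5
top 19 f,a [ 0.023 -0.012] ball own [  4.8   2.6 211.9] res 0.82
scene 250 f,a [ 0.019 -0.012] ball own [  3.9   2.6 211.9] res 2.09
```

View pics/c2.png

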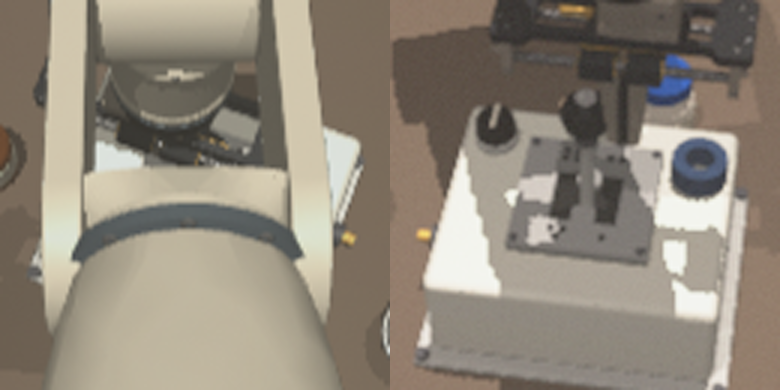

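The ball is mid-channel at (583,113), on track. Continuing.

carry_out:
  plan:
    - [0, 0, 0.004, 0, 0, 0, 0]
    - [0, 0, 0.004, 0, 0, 0, 0]
    - [0, 0, 0.004, 0, 0, 0, 0]
    - [0, 0, 0.004, 0, 0, 0, 0]
    - [0, 0, 0.004, 0, 0, 0, 0]

```text
time_s: 9.05
position: [604.5, 4.8, 200.5]
orientation: [180.0, 0.0, -19.4]
contact_force: [2.2, 3.8, 3.8]
finger_gap: 0.2
```

carry_out:
  plan:
    - [0, 0, 0.004, 0, 0, 0, 0]
    - [0, 0, 0.004, 0, 0, 0, 0]
    - [0, 0, 0.003, 0, 0, 0, 0]
    - [0, 0, 0.003, 0, 0, 0, 0]
    - [0, 0, 0, 0, 0, 0, 0]

```text
time_s: 9.55
position: [599.5, -8.4, 200.1]
orientation: [180.0, 0.1, -19.5]
contact_force: [2.7, 3.9, 0.2]
finger_gap: 0.4
```

```bash
python3 -W ignore -c "
from h import *
look('c3',(1,-38))"
```

```text
t 9.55 pos [599.5  -8.4 200.1] own [ 2.5 -1.8] F own [1.3 4.6] 0.2
top 45 f,a [0.026 0.152] ball own [  5.4 -32.  209.5] res 0.86
scene 224 f,a [0.015 0.152] ball own [  3.1 -32.2 209.5] res 1.62
```

View pics/c3.png

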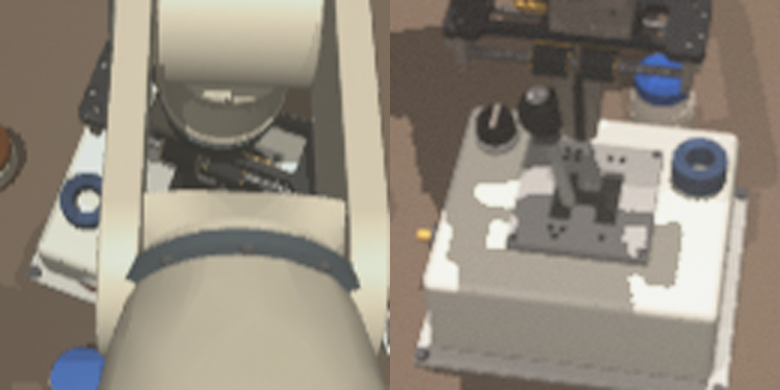

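carry_out:
  plan:
    - [0, 0, 0.002, 0, 0, 0, 0]
    - [0, 0, 0.002, 0, 0, 0, 0]
    - [0, 0, 0, 0, 0, 0, 0]
    - [0, 0, -0.006, 0, 0, 0, 0]
    - [0, 0, -0.012, 0, 0, 0, 0]

```text
time_s: 10.15
position: [604.5, 4.7, 200.8]
orientation: [179.9, 0.0, -19.5]
contact_force: [-0.1, -0.7, 0.3]
finger_gap: 0.7
```

```bash
python3 -W ignore -c "
from h import *
look('c4',(3,-39))"
```

```text
t 10.15 pos [604.5   4.7 200.8] own [ 2.9 12.2] F own [ 0.1 -0.7] 0.3
top 35 f,a [0.022 0.173] ball own [  4.6 -36.5 208.8] res 0.69
scene 238 f,a [0.015 0.172] ball own [  3.2 -36.2 208.9] res 1.38
```

View pics/c4.png

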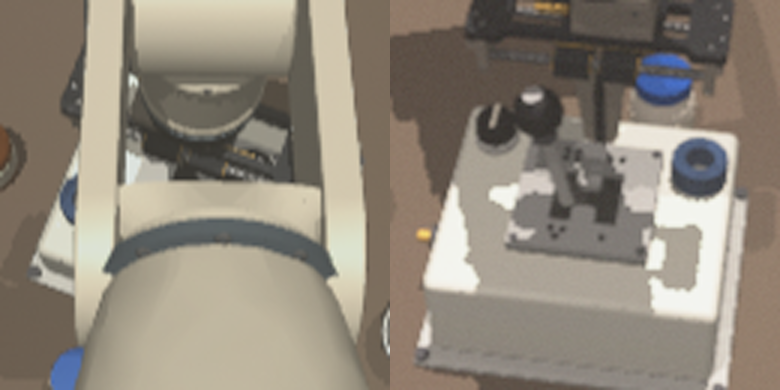

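The lever is in the right lane at a ≈ 0.172. I'll nudge it 3 mm further to centre it in the lane, then go round behind it.

carry_out:
  plan:
    - [0, 0, 0.012, 0, 0, 0, 0]
    - [0, 0, 0.004, 0, 0, 0, 0]
    - [0, 0, 0.003, 0, 0, 0, 0]
    - [0, 0, 0.002, 0, 0, 0, 0]
    - [0, 0, 0, 0, 0, 0, 0]

```text
time_s: 10.75
position: [597.5, -14.8, 200.5]
orientation: [-180.0, 0.0, -19.5]
contact_force: [1.4, 3.1, -2.8]
finger_gap: 0.2
```

carry_out:
  plan:
    - [0, 0, -0.006, 0, 0, 0, 0]
    - [0, 0, -0.012, 0, 0, 0, 0]
    - [0, -0.015, -0.01, 0, 0, 0, 0]
    - [0, -0.02, 0, 0, 0, 0, 0]
    - [0, -0.02, 0, 0, 0, 0, 0]

```text
time_s: 11.25
position: [553.8, 31.4, 200.3]
orientation: [180.0, 0.0, -19.4]
contact_force: [-0.2, -0.1, -0.5]
finger_gap: 0.9
```

```bash
python3 -W ignore -c "
from h import *
look('c5',(3,-39))"
```

```text
t 11.25 pos [553.8  31.4 200.3] own [-53.8  20.6] F own [-0.2 -0.1] -0.5
top 20 f,a [-0.076  0.088] ball own [-16.1 -18.6 210.6] res 2.85
scene 237 f,a [0.015 0.186] ball own [  3.2 -39.2 208.3] res 1.39
```

View pics/c5.png

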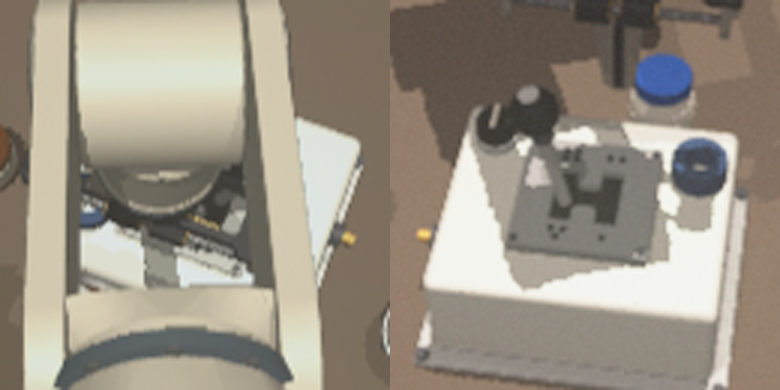

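a ≈ 0.186, so it is centred in the right lane. Moving behind the ball, then pushing forward.

carry_out:
  plan:
    - [0, 0, 0.02, 0, 0, 0, 0]
    - [0, 0, 0.02, 0, 0, 0, 0]
    - [0, 0, 0.018, 0, 0, 0, 0]
    - [0, 0.008, 0.002, 0, 0, 0, 0]
    - [0, 0.008, 0, 0, 0, 0, 0]

```text
time_s: 11.85
position: [551.2, -31.9, 200.9]
orientation: [-180.0, -0.1, -19.5]
contact_force: [0.1, 0.1, 0.4]
finger_gap: 0.6
```

carry_out:
  plan:
    - [0, 0.004, 0, 0, 0, 0, 0]
    - [0, 0.003, 0, 0, 0, 0, 0]
    - [0, 0.003, 0, 0, 0, 0, 0]
    - [0, 0.003, 0, 0, 0, 0, 0]
    - [0, 0.003, 0, 0, 0, 0, 0]

```text
time_s: 12.35
position: [564.7, -36.8, 200.5]
orientation: [180.0, 0.1, -19.4]
contact_force: [-4.5, 1.6, 4.7]
finger_gap: 0.4
```

```bash
python3 -W ignore -c "
from h import *
look('d1',(6,-39))"
```

```text
t 12.35 pos [564.7 -36.8 200.5] own [-20.8 -40.1] F own [-4.8 -0. ] 4.7
top 0 f,a [0. 0.] ball own [  0.  -0. 212.] res nan
scene 301 f,a [0.021 0.185] ball own [  4.4 -39.  208.3] res 2.3
```

View pics/d1.png

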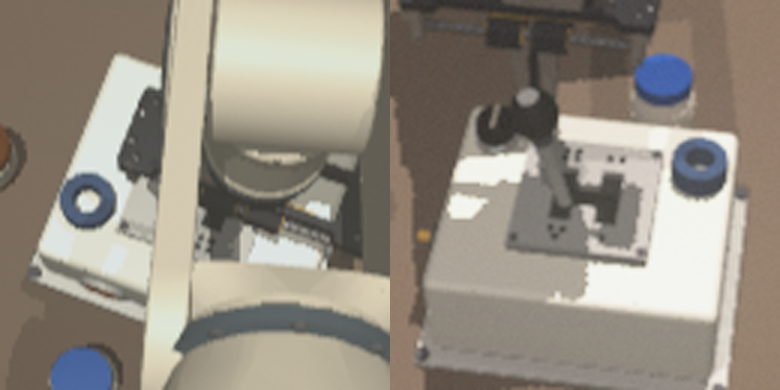

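Contact at 4.8 N, purely forward, and the lever is moving. Continuing (about 34 mm to home).

carry_out:
  plan:
    - [0, 0.003, 0, 0, 0, 0, 0]
    - [0, 0.003, 0, 0, 0, 0, 0]
    - [0, 0.003, 0, 0, 0, 0, 0]
    - [0, 0.003, 0, 0, 0, 0, 0]
    - [0, 0.003, 0, 0, 0, 0, 0]

```text
time_s: 12.95
position: [579.7, -42.3, 200.5]
orientation: [-180.0, 0.0, -19.4]
contact_force: [-2.9, 2.2, 2.2]
finger_gap: 0.6
```

carry_out:
  plan:
    - [0, 0.003, 0, 0, 0, 0, 0]
    - [0, 0.003, 0, 0, 0, 0, 0]
    - [0, 0.003, 0, 0, 0, 0, 0]
    - [0, 0.002, 0, 0, 0, 0, 0]
    - [0, 0, 0, 0, 0, 0, 0]

```text
time_s: 13.45
position: [589.8, -45.9, 200.2]
orientation: [180.0, 0.0, -19.4]
contact_force: [-3.7, 2.4, -2.2]
finger_gap: 0.8
```

```bash
python3 -W ignore -c "
from h import *
look('d2',(36,-39))"
```

```text
t 13.45 pos [589.8 -45.9 200.2] own [  5.9 -40.3] F own [-4.3  1. ] -2.2
top 0 f,a [0. 0.] ball own [  0.  -0. 212.] res nan
scene 315 f,a [0.146 0.185] ball own [ 30.4 -39.1 206.1] res 2.54
```

View pics/d2.png

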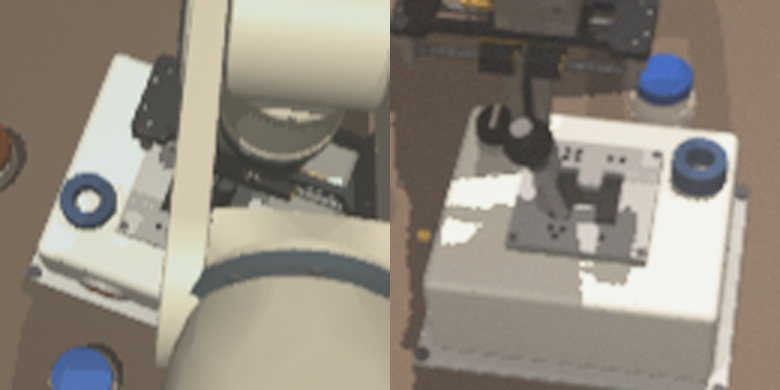

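carry_out:
  plan:
    - [0, 0.002, 0, 0, 0, 0, 0]
    - [0, 0.002, 0, 0, 0, 0, 0]
    - [0, 0.001, 0, 0, 0, 0, 0]
    - [0, 0, 0, 0, 0, 0, 0]

```text
time_s: 13.95
position: [594.6, -47.6, 200.5]
orientation: [180.0, 0.0, -19.4]
contact_force: [-3.8, 2.1, -3.7]
finger_gap: 0.6
```

carry_out:
  plan:
    - [0, 0.001, 0, 0, 0, 0, 0]
    - [0, 0.001, 0, 0, 0, 0, 0]
    - [0, 0, 0, 0, 0, 0, 0]

```text
time_s: 14.25
position: [596.5, -48.2, 200.6]
orientation: [-180.0, -0.0, -19.4]
contact_force: [-3.5, 2.2, -2.9]
finger_gap: 0.7
```

carry_out:
  plan:
    - [0, 0.001, 0, 0, 0, 0, 0]
    - [0, 0, 0, 0, 0, 0, 0]

```text
time_s: 14.45
position: [597.5, -48.6, 200.6]
orientation: [180.0, -0.0, -19.4]
contact_force: [-4.0, 2.0, -4.3]
finger_gap: 0.4
```

carry_out:
  plan:
    - [0, 0.001, 0, 0, 0, 0, 0]
    - [0, 0, 0, 0, 0, 0, 0]

```text
time_s: 14.65
position: [598.5, -48.9, 200.6]
orientation: [180.0, -0.0, -19.4]
contact_force: [-3.2, 2.5, -3.8]
finger_gap: 0.5
```

carry_out:
  plan:
    - [0, 0.001, 0, 0, 0, 0, 0]
    - [0, 0, 0, 0, 0, 0, 0]

```text
time_s: 14.85
position: [599.4, -49.2, 200.6]
orientation: [180.0, -0.0, -19.4]
contact_force: [-4.1, 1.4, -2.8]
finger_gap: 0.5
```

```bash
python3 -W ignore -c "
from h import *
look('d3',(43,-39))"
```

```text
t 14.85 pos [599.4 -49.2 200.6] own [ 16.  -40.3] F own [-4.3 -0. ] -2.8
top 0 f,a [0. 0.] ball own [  0.  -0. 212.] res nan
scene 319 f,a [0.194 0.185] ball own [ 40.2 -39.  204.5] res 2.8
```

Still moving freely at about 4.3 N, so it isn't at the stop yet. Continuing in 1 mm steps.

carry_out:
  plan:
    - [0, 0.001, 0, 0, 0, 0, 0]
    - [0, 0, 0, 0, 0, 0, 0]

```text
time_s: 15.15
position: [600.2, -49.5, 200.6]
orientation: [180.0, 0.0, -19.4]
contact_force: [-4.7, 2.2, -2.7]
finger_gap: 0.7
```

carry_out:
  plan:
    - [0, 0.001, 0, 0, 0, 0, 0]
    - [0, 0, 0, 0, 0, 0, 0]

```text
time_s: 15.35
position: [600.9, -49.8, 200.5]
orientation: [180.0, 0.0, -19.4]
contact_force: [-4.4, 2.4, -3.6]
finger_gap: 0.5
```

carry_out:
  plan:
    - [0, 0.001, 0, 0, 0, 0, 0]
    - [0, 0, 0, 0, 0, 0, 0]

```text
time_s: 15.55
position: [601.6, -50.1, 200.3]
orientation: [180.0, 0.1, -19.4]
contact_force: [-4.8, 1.8, -2.6]
finger_gap: 0.1
```

carry_out:
  plan:
    - [0, 0.001, 0, 0, 0, 0, 0]
    - [0, 0, 0, 0, 0, 0, 0]

```text
time_s: 15.75
position: [602.3, -50.4, 200.2]
orientation: [180.0, 0.1, -19.4]
contact_force: [-5.5, 3.0, -2.7]
finger_gap: 0.3
```

```bash
python3 -W ignore -c "
from h import *
look('d4',(45,-39))"
```

```text
t 15.75 pos [602.3 -50.4 200.2] own [ 19.1 -40.4] F own [-6.2  1. ] -2.7
top 0 f,a [0. 0.] ball own [  0.  -0. 212.] res nan
scene 311 f,a [0.198 0.185] ball own [ 41.  -38.9 204.3] res 2.63
```

View pics/d4.png

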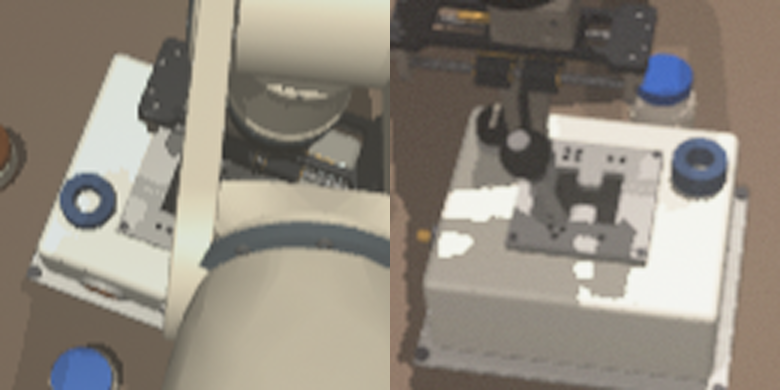

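The force has started to climb (6.2 N), so the buffer is engaging. A few more small steps, then back off and check.

carry_out:
  plan:
    - [0, 0.001, 0, 0, 0, 0, 0]
    - [0, 0.001, 0, 0, 0, 0, 0]
    - [0, 0, 0, 0, 0, 0, 0]

```text
time_s: 16.15
position: [603.7, -50.9, 200.0]
orientation: [180.0, 0.2, -19.4]
contact_force: [-8.1, 4.5, -2.2]
finger_gap: 0.4
```

carry_out:
  plan:
    - [0, 0.001, 0, 0, 0, 0, 0]
    - [0, 0, 0, 0, 0, 0, 0]

```text
time_s: 16.35
position: [604.3, -51.1, 199.9]
orientation: [180.0, 0.2, -19.4]
contact_force: [-8.7, 4.7, -2.9]
finger_gap: 0.6
```

carry_out:
  plan:
    - [0, -0.004, 0, 0, 0, 0, 0]
    - [0, -0.008, 0, 0, 0, 0, 0]
    - [0, -0.015, 0, 0, 0, 0, 0]
    - [0, -0.015, 0, -0.01, 0, 0, 0]
    - [0, 0, 0, 0, 0, 0, 0]

```text
time_s: 16.85
position: [567.0, -37.5, 212.5]
orientation: [-180.0, -0.3, -19.4]
contact_force: [0.2, 0.7, -0.6]
finger_gap: 0.4
```

```bash
python3 -W ignore -c "
from h import *
look('e1',(44,-39))"
```

```text
t 16.85 pos [567.  -37.5 212.5] own [-18.4 -40. ] F own [-0.1  0.7] -0.6
top 0 f,a [0. 0.] ball own [  0.  -0. 212.] res nan
scene 236 f,a [0.206 0.186] ball own [ 42.6 -39.2 204. ] res 1.16
```

View pics/e1.png

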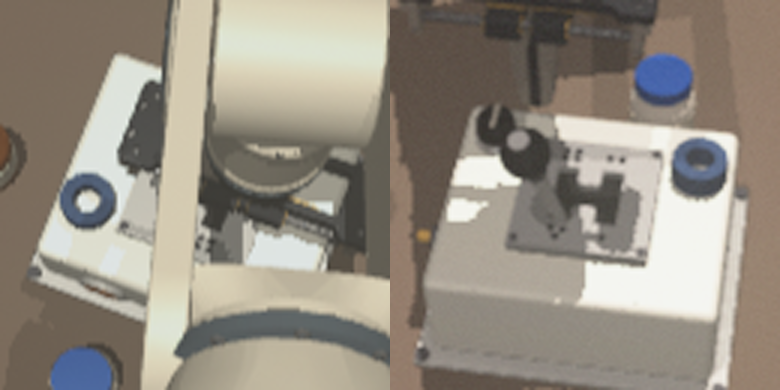

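Scene fit with nothing touching: f = 0.206 and a = 0.186, and this camera has read about 0.005 low in f. I'll move the arm clear so both cameras can check.

carry_out:
  plan:
    - [0, -0.015, 0, -0.03, 0, 0, 0]
    - [0, -0.01, 0, -0.04, 0, 0, 0]
    - [0, 0, 0.02, -0.03, 0, 0, 0]
    - [0, 0, 0.04, 0, 0, 0, 0]
    - [0, 0, 0.04, 0, 0, 0, 0]

```text
time_s: 17.45
position: [510.8, -124.8, 312.0]
orientation: [-180.0, -0.2, -19.3]
contact_force: [0.6, -0.9, -0.3]
finger_gap: 0.7
```

carry_out:
  plan:
    - [0, 0, 0.045, 0, 0, 0, 0]
    - [0, 0, 0.045, 0, 0, 0, 0]
    - [0, 0, 0.045, 0, 0, 0, 0]
    - [0, 0, 0.045, 0, 0, 0, 0]
    - [0, 0, 0.045, 0, 0, 0, 0]

```text
time_s: 17.95
position: [434.5, -338.4, 310.8]
orientation: [179.9, -0.1, -19.4]
contact_force: [0.2, 0.3, 0.1]
finger_gap: 0.4
```

carry_out:
  plan:
    - [0, 0, 0.045, 0, 0, 0, 0]
    - [0, 0, 0.045, 0, 0, 0, 0]
    - [0, 0, 0.02, 0, 0, 0, 0]
    - [0, 0, 0, 0, 0, 0, 0]

```text
time_s: 18.35
position: [397.3, -442.8, 310.2]
orientation: [179.9, -0.0, -19.6]
contact_force: [-0.4, -0.5, -0.1]
finger_gap: 0.6
```

```bash
python3 -W ignore -c "
from h import *
look('f1',(44,-39))
# bystanders moved? compare colour/depth vs start
for n in('top','scene'):
    a=dict(np.load(f'pics/{n}0.npz'));b=dict(np.load(f'pics/{n}_f1.npz'))
    print(n,'sel',sel(a),sel(b))
"
```

```text
t 18.35 pos [ 397.3 -442.8  310.2] own [ -43.9 -478.7] F own [-0.2 -0.6] -0.1
top 216 f,a [0.215 0.185] ball own [ 44.5 -38.9 203.6] res 1.09
scene 236 f,a [0.203 0.188] ball own [ 42.  -39.7 204. ] res 1.25
top sel ((597.2955932617188, -5.8826141357421875), (238.52586364746094, 198.8267059326172), 70.58787536621094) ((597.1236572265625, -5.998260498046875), (238.07101440429688, 198.72483825683594), 70.6902847290039)
scene sel ((598.0087890625, -5.931060791015625), (238.5946807861328, 201.87246704101562), 70.64256286621094) ((598.06787109375, -5.751922607421875), (238.4803009033203, 202.82986450195312), 70.50178527832031)
```

View pics/f1.png

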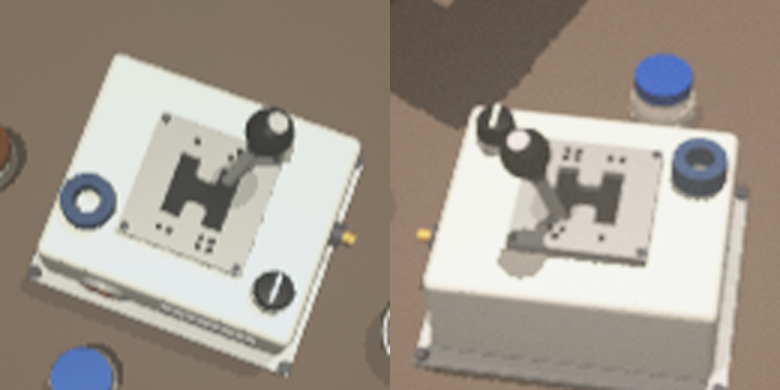

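The top view shows the stick fully up at the front end of the right lane, covering the three-dot mark, with the ball at (270,131). The cameras average f ≈ 0.209. Next, a check that the bystanders haven't moved.

```bash
python3 -W ignore - <<'E'
from h import *
a=dict(np.load('pics/top0.npz'));b=dict(np.load('pics/top_f1.npz'))
for nm,(u,v),r in (("tape",(302,191),14),("bottle",(266,175),18),("jar",(300,250),18),("dish",(415,236),20)):
    g=[cv2.cvtColor(c["image"],cv2.COLOR_BGR2GRAY).astype(np.float32)[v-r:v+r,u-r:u+r] for c in(a,b)]
    print(nm,"shift px",np.round(cv2.phaseCorrelate(*g,cv2.createHanningWindow((2*r,2*r),cv2.CV_32F)),2))
cv2.imwrite("pics/fin.png",b["image"])
from plant import observe; print(observe()["contact_force"],observe()["time_s"])
E
```

```text
Traceback (most recent call last):
ValueError: setting an array element with a sequence. The requested array has an inhomogeneous shape after 1 dimensions. The detected shape was (2,) + inhomogeneous part.
```

```bash
python3 -W ignore - <<'E'
from h import *
a=dict(np.load('pics/top0.npz'));b=dict(np.load('pics/top_f1.npz'))
for nm,(u,v),r in (("tape",(302,191),14),("bottle",(266,175),18),("jar",(300,250),18),("dish",(415,236),20)):
    g=[cv2.cvtColor(c["image"],cv2.COLOR_BGR2GRAY).astype(np.float32)[v-r:v+r,u-r:u+r] for c in(a,b)]
    print(nm,"shift px",cv2.phaseCorrelate(*g,cv2.createHanningWindow((2*r,2*r),cv2.CV_32F)))
cv2.imwrite("pics/fin.png",b["image"])
from plant import observe; print(observe()["contact_force"],observe()["time_s"])
E
```

```text
tape shift px ((0.0074962401017444336, -0.014247385679434288), 0.9951815164089203)
bottle shift px ((-0.004750874820043549, -0.03130938366295766), 1.0001102120236114)
jar shift px ((-0.00833191935667088, -0.008927328607793328), 0.9953971426060171)
dish shift px ((-0.020518901766951814, -0.014836948410572148), 0.9939975257962942)
[-0.1788916  -0.24419172  0.64719613] 18.45
```

View pics/fin.png

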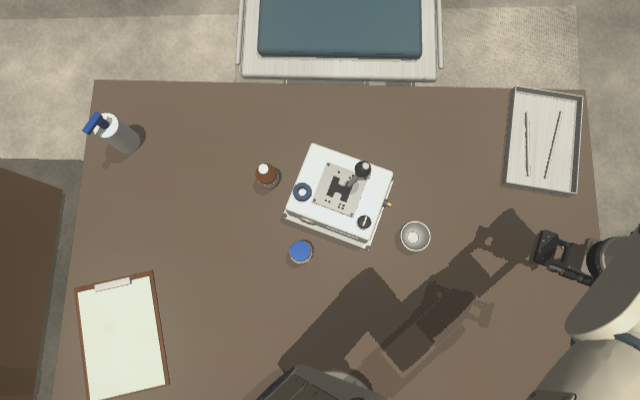

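The bystanders have not moved, the lever ball is at (363,170) in slot 3, and the arm is well clear at (560,250). Handing in.

```bash
python3 -c "
from plant import job_done
print(job_done())"
```

```text
the job is handed in; nothing more can be done
None
```

The lever now stands in slot 3, and I handed the job in at about 18.5 s with the arm well clear and touching nothing. I moved it with closed fingertips only: back from part-way in slot 1 to neutral, across to the right-hand lane, then forward. I never took hold of it. Push force was about 4–6 N, rising to about 10 N against the buffered stop.

**Fully home:** The cameras give fore_aft 0.215 (top) and 0.203 (scene), against 0.212 for fully home, and across about 0.186. The two readings differ by 0.012 rad (about 2.5 mm), which is near the calibration limit. The rise in force at the end supports it being fully home.

**Disagreement:** At the end of the push the tool advanced about 4 mm more than the ball appeared to. I put this down to compliance while pressing against the stop, but did not confirm it.

**Surroundings:** The tape, bottle, jar and dish had shifted less than 0.05 pixel in the top view, and the selector had not moved.

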